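# Take a pot's temperature with the infrared thermometer

## Task

Take the temperature of the tall straight-sided pot: pick up the pistol-shaped infrared thermometer from its cork mat, hold it level with its lens pointing squarely at the middle of the pot's wall from 5 to 12 cm away, and keep it still for two seconds. Then lay it back on the mat on the same side as before, barrel over the mat, and let go without dropping it. Do not touch any of the pots with it, and leave the pots and the spray bottle where they stand.

Things in the scene. Friction and masses are not known exactly. Their poses are not given: they have to be found in the camera images.
- thermometer: White pistol-shaped infrared thermometer with black snout and grey handle, 0.2 kg, lying on its side on the cork mat. Origin: centre of the underside of its barrel as it lies. x runs along the barrel towards the lens, z up as it lies, y to the handle's side. Snout: 34 mm diameter, to x = 95 mm. Handle: at the rear, x -78 to -29 mm, out to y = 110 mm, 36 mm high. Small trigger: x -27 to -17 mm on that side.
- thermometer_lens (a point): Centre of the lens at the front of the snout: 95 mm ahead of the thermometer's origin along x, 22 mm above its underside. Axes as the thermometer's: it looks along its +x.
- thermometer_grip (a point): Centre of the thermometer's barrel, 22 mm above its underside, and the place to grasp, close to the centre of mass. The barrel is a box 140 mm long (x), 42 mm wide (y, grasp across this) and 44 mm high (z as it lies). Axes as the thermometer's.
- tall_pot: The pot to measure: brown clay, straight-sided round cylinder, open at the top, 110 mm diameter, 160 mm tall, 0.9 kg, standing loose in a row with the short pot and the bowl, in any order. It is the tallest of the three. Any side of its wall will do. Origin: centre of its underside.
- tall_pot_mid (a point): Point on the axis of the tall pot at half its height (80 mm up); the wall is 55 mm out from it.
- short_pot: Bystander: straight-sided round pot of the same clay and 110 mm diameter, but only 75 mm tall, loose. Origin: centre of its underside.
- bowl: Bystander: round flared bowl of the same clay, 136 mm across the rim, 60 mm tall, loose. Origin: centre of its underside.
- spray_bottle: Bystander: white spray bottle, 68 mm diameter, 194 mm tall with its head, standing loose at the right of the row. Origin: centre of its underside.
- mat: Cork mat fixed on the table, 180 mm (x) by 260 mm (y), 4 mm thick. Origin: centre of its underside, on the table top.
Not all that is in view belongs to the job. Leave any blue or purple look-alike of the thermometer alone.

How it is judged:
By the outcome, as a careful person would: the job done as asked, in the order asked, and still so for the second after the job is handed in, with the robot touching nothing.
It also fails if it takes over 48 s, if anything falls off the work surface, if the arm or the gripper's body presses on something with over 40 N, if the wrist force passes 120 N, or if a joint passes its speed limit or range.

## Robot

A 6-joint arm with a two-finger parallel gripper is mounted at the origin on the work surface. World frame = base frame: x ahead of the robot, y to its left, z up, the work surface at z = 0. Lengths are in m, angles in rad, forces in N, time in s.
With the tool pointing down it reaches from about 0.4 to 0.825 m from the base axis. Payload 7 kg.
Tool frame: the origin (TCP) lies at the very end of the fingers, on their centre line; the grasp point (between the pads) lies 19 mm behind it; z points along the fingers, y is the line along which they close (so a half turn about z gives the same grasp; the last joint's range is limited). The gripper opens to 88 mm and grips with 3 to 60 N. Pads are 19 mm wide; open, the fingers measure 130 mm over their backs; the gripper's body (78 mm by 193 mm) begins 47 mm behind the grasp point.
Start: joints at [1.447, 0.359, 0.012, 0, -1.224, -0.288], TCP at [0.27, 0.619, 0.227] pointing down, gripper open.
Joint ranges: [-3.07, 3.07], [-1.43, 2.12], [-1.02, 1.25], [-3.03, 1.67], [-3.05, -0], [-3.03, 3.03]. Speed limits (rad/s): [2.39, 2.39, 3.01, 3.14, 3.14, 3.14].

## Interface

Orientations are given as [roll, pitch, yaw] about the fixed x, y, z axes, in that order (R = Rz(yaw) Ry(pitch) Rx(roll)).
In Python, from station import arm, vision gives the robot as it stands. The module is installed in compiled form; this text tells all that it offers.
- The arm moves only by the tool jog_arm, never from a script. Its argument "steps" is a list that holds one entry, the list of rows, each a list of 7 numbers: the closure in counts, from 0 (fully open) to 255 (shut), then the shift along the tool's x, y, z scaled (see below), then the turn, a rotation vector about the tool's x, y, z scaled (see below). In form: [[[grip, dx, dy, dz, rx, ry, rz], ...]]. A call has 1 to 8 rows; each row is the pose to reach, as a shift and turn from the pose commanded when the call began, along the tool's axes at that moment; what a row does not reach only later rows make up. The controller multiplies each number of a shift by 250 mm and each number of a turn by 45 degrees. A row lasts 1/10 s, in which the tool goes at most 50 mm and 8.59 degrees, less where a joint would pass 70% of its speed; a pose out of reach is approached as far as the arm can. A call with a number of a shift or a turn outside -1 to 1 is refused whole. A call with a gripper value outside its range is refused whole. The fingers move at their own pace and stop on an object; "newtons" is the grip in N (left out, the last holds). Time passes only in rows, so rows that repeat a pose let the fingers close. It gives the time, the measured TCP pose, the force, the opening and the grip force at its end, in the units of the state.
- arm.get_state(): the state, without advancing time (a new reading comes with each control period).
- vision.grab_frame(name): name is "scene" or "top" or "wrist"; returns a dict with "color" (420x560x3 uint8, red, green, blue), "vfov" (degrees; the focal length in pixels is half the picture's height over the tangent of half this angle, whatever the lens; pixels are square), "cx", "cy" (the principal point, pixels), "extrinsics" (4x4, takes a point from world to camera coordinates). Camera axes: x right, y down, z forward; pixel columns grow to the right and rows downward; lengths in m; the calibration is good to about 2 mm. A picture is of the moment at which its call begins. There is no depth.
- arm.job_done(): hands the job in; it is judged then, once.
The state is a dict: "t": time; "q": joint angles; "qd": joint speeds; "joint_efforts": joint torques, N m; "eef_pos": TCP position; "ee_rot": TCP orientation; "force": force on the tool from outside, world axes, zero at the start; "moment": the same for the moment, N m; "width": finger opening in m; "gripper_force": force on a finger pad.
Only numpy, scipy, OpenCV 4.12 (cv2) and the standard library are available. Lean on these libraries where they do the work, as an engineer would, in place of code of your own. Each camera call takes 0.05 s, during which the arm holds its last target. There are 200 camera calls.

## Working session

There is one attempt and no reset: what is moved stays moved. The work goes in short steps, Python scripts to look and compute and a tool call to move; the robot and the scene stay as the last step left them, time stands still between calls to the robot, and variables do not carry over. Pictures are saved under pics/ and viewed, at most 10 in all, crops included, and the job is handed in when it is done.

Besides the shell and the picture viewer there is one more tool, called after "Request:" in YAML: its name, and indented under it one key for each argument. jog_arm: Moves the arm, as the interface text tells. Its arguments: {"type":"object","properties":{"steps":{"type":"array","items":{"type":"array","items":{"type":"array","items":{"type":"number"}}}},"newtons":{"type":"number"}},"required":["steps"]}

```bash
mkdir -p pics; cat > h.py <<'E'
import numpy as np, cv2
from scipy.spatial.transform import Rotation as Ro
def grab(n,f=None):
    from station import vision
    d=vision.grab_frame(n)
    if f: cv2.imwrite('pics/'+f,d['color'][:,:,::-1])
    return d
def ray(d,u,v):
    f=210/np.tan(np.radians(d['vfov'])/2); E=np.array(d['extrinsics']); R=E[:3,:3]
    c=-R.T@E[:3,3]; r=R.T@np.array([(u-d['cx'])/f,(v-d['cy'])/f,1]); return c,r
def onz(d,u,v,z):
    c,r=ray(d,u,v); return c+r*(z-c[2])/r[2]
def proj(d,p):
    f=210/np.tan(np.radians(d['vfov'])/2); E=np.array(d['extrinsics']); q=E[:3,:3]@np.array(p)+E[:3,3]
    return q[:2]/q[2]*f+[d['cx'],d['cy']]
E
python3 - <<'E'
from h import *
import pickle
from station import arm
ds={n:grab(n,n+'0.png') for n in('scene','top')}
pickle.dump(ds,open('d0.pkl','wb'))
for n,d in ds.items(): print(n,d['vfov'],d['cx'],d['cy'],ray(d,280,210))
print(arm.get_state())
a,b=[cv2.resize(ds[n]['color'][:,:,::-1],None,fx=1.0,fy=1.0) for n in('scene','top')]
E
```

```text
scene 57.30197462229264 285.103120442565 213.16854203280764 (array([ 0.7605983 , -0.50154224,  0.88212506]), array([-0.33801266,  0.4411296 , -0.83150247]))
top 47.38854482058899 278.5591151204283 216.6149456369548 (array([ 0.34485186, -0.03951714,  1.23111407]), array([ 0.10937023, -0.03675873, -0.99342192]))
{'t': 0.1, 'q': array([ 1.44711479e+00,  3.59326189e-01,  1.11551444e-02, -3.32492165e-04,
       -1.22410347e+00, -2.88104333e-01]), 'qd': array([ 0.00141887, -0.00252534,  0.00172049,  0.00291224, -0.00067588,
       -0.00035626]), 'joint_efforts': array([-1.64334186e-03, -5.84162915e+01,  2.93750560e+01,  7.01557875e+00,
        1.01603186e-02, -5.76525213e-05]), 'eef_pos': array([0.27000497, 0.61816388, 0.22570703]), 'ee_rot': array([ 3.14008657e+00, -1.20348690e-04, -4.11898990e-01]), 'force': array([-0.73500477,  0.1643865 , -0.55082496]), 'moment': array([0.06496466, 0.01239534, 0.01126042]), 'gripper_force': 0.0, 'width': 0.0880312767223171}
```

View pics/scene0.png

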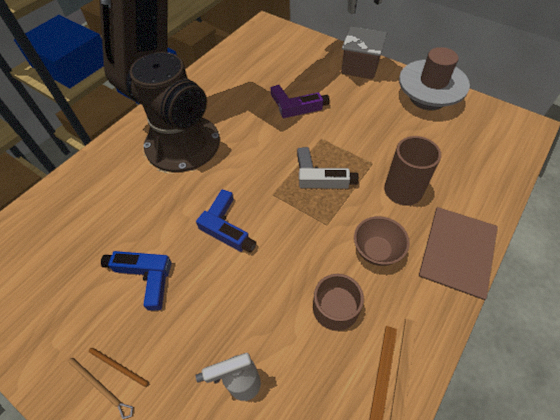

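View pics/top0.png

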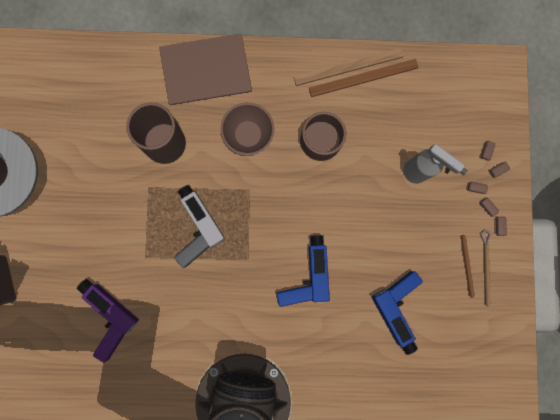

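White thermometer at top (203,220) / scene (325,178), with its black snout towards the tall pot (top (155,130) / scene (412,170)). The look-alikes are blue (top (318,270), (397,315)) and purple (108,315), so only the white one on the cork mat fits. The short pot is at top (323,137), the bowl at (247,130).

```bash
python3 - <<'E'
from h import *
import pickle
ds=pickle.load(open('d0.pkl','rb'))
d=ds['top']; im=d['color']; hsv=cv2.cvtColor(im,cv2.COLOR_RGB2HSV)
m=((hsv[...,1]<45)&(hsv[...,2]>120)).astype('uint8'); w=np.zeros_like(m); w[180:275,145:255]=m[180:275,145:255]
ys,xs=np.where(w); 
c,_=cv2.findContours(cv2.morphologyEx(w,cv2.MORPH_CLOSE,np.ones((9,9))),0,2); c=max(c,key=cv2.contourArea)
r=cv2.minAreaRect(c); bp=cv2.boxPoints(r); print('white',r)
P=np.array([onz(d,u,v,.048) for u,v in bp]); print(P.round(4)); print('ctr',P.mean(0))
# rim of pots: top view, brown vs wood
for n in('top','scene'):
    e=ds[n]; h2=cv2.cvtColor(e['color'],cv2.COLOR_RGB2HSV)
    for nm,(u,v) in dict(top=dict(tall=(153,126),short=(323,134),bowl=(247,130)),scene=dict(tall=(416,155),short=(338,295),bowl=(381,243)))[n].items():
        z=dict(tall=.16,short=.075,bowl=.06)[nm]; print(n,nm,onz(e,u,v,z).round(3))
print('mat',[onz(d,u,v,.004).round(3) for u,v in((147,187),(251,189),(250,260),(146,259))])
print('snout tip top',onz(d,184,190,.026), 'scene',onz(ds['scene'],357,178,.026))
A=cv2.resize(im[90:280,100:270,::-1],None,fx=3,fy=3,interpolation=2)
B=cv2.resize(ds['scene']['color'][130:230,270:450,::-1],None,fx=3,fy=3,interpolation=2)[:, :280]
cv2.imwrite('pics/crop.png',A)
E
```

```text
white ((201.59552001953125, 218.7528076171875), (55.543888092041016, 16.535966873168945), 57.9946174621582)
[[0.4957 0.1651 0.048 ]
 [0.5184 0.1314 0.048 ]
 [0.4029 0.0553 0.048 ]
 [0.3807 0.089  0.048 ]]
ctr [0.44940271 0.11019027 0.048     ]
top tall [0.648 0.213 0.16 ]
top short [ 0.664 -0.186  0.075]
top bowl [0.673 0.003 0.06 ]
scene tall [0.652 0.204 0.16 ]
scene short [ 0.667 -0.186  0.075]
scene bowl [ 0.684 -0.007  0.06 ]
mat [array([0.532, 0.258, 0.004]), array([ 0.533, -0.009,  0.004]), array([ 0.35 , -0.011,  0.004]), array([0.348, 0.252, 0.004])]
snout tip top [0.52311466 0.15948021 0.026     ] scene [0.53016198 0.16336804 0.026     ]
```

View pics/crop.png

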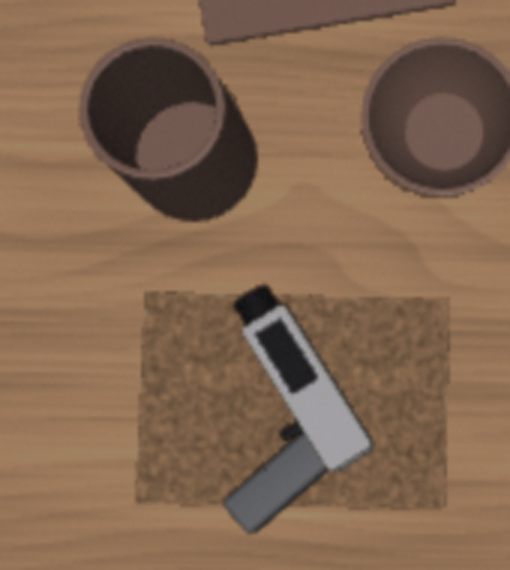

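The crop confirms it: white barrel, grey handle, black snout pointing towards the tall pot's wall. I'll hover above it next.

```bash
cat >> h.py <<'E'
def plan(p,yawdeg,p0=None,r0=None):
    from station import arm
    s=arm.get_state(); p0=s['eef_pos'] if p0 is None else p0; r0=s['ee_rot'] if r0 is None else r0
    R0=Ro.from_euler('xyz',r0); R1=Ro.from_euler('xyz',[np.pi,0,np.radians(yawdeg)])
    print('shift',(R0.inv().apply(np.array(p)-p0)/.25).round(3),'turn',(np.degrees((R0.inv()*R1).as_rotvec())/45).round(3))
E
python3 - <<'E'
from h import *
import pickle
plan([.449,.110,.17],33,[.27,.619,.227],[np.pi,0,-.412])
ds=pickle.load(open('d0.pkl','rb'))
# tall pot: dark clay mask, compare with projected cylinder outline for candidate centres
for n,box in(('top',(95,175,120,195)),('scene',(130,210,375,445))):
    d=ds[n]; h=cv2.cvtColor(d['color'],cv2.COLOR_RGB2HSV); a,b,c,e=box
    im=d['color'].astype(int); m=np.zeros(im.shape[:2],'uint8'); m[a:b,c:e]=((im[...,0]-im[...,2])[a:b,c:e]<45)
    m=cv2.morphologyEx(m,cv2.MORPH_OPEN,np.ones((3,3)))
    k,_=cv2.findContours(m,0,2); k=max(k,key=cv2.contourArea); print(n,'bbox',cv2.boundingRect(k))
    for q in((.648,.213),(.652,.204)):
        t=np.linspace(0,6.28,90); pts=np.array([proj(d,[q[0]+.055*np.cos(x),q[1]+.055*np.sin(x),z]) for x in t for z in(0,.16)])
        print(q,pts.min(0).round(1),pts.max(0).round(1))
E
```

```text
shift [1.471 1.579 0.228] turn [ 0.     0.    -1.258]
top bbox (127, 103, 59, 61)
(0.648, 0.213) [128.3 102.5] [187.9 164.3]
(0.652, 0.204) [132.4 101. ] [191.5 162.9]
scene bbox (385, 137, 54, 68)
(0.648, 0.213) [381.2 136.1] [438.7 206.6]
(0.652, 0.204) [381.1 138.9] [438.9 209.5]
```

Request:
jog_arm:
  steps:
    - [[0,0.74,0.79,0.11,0,0,-0.63],[0,0.74,0.79,0.11,0,0,-0.63],[0,0.74,0.79,0.11,0,0,-0.63],[0,0.74,0.79,0.11,0,0,-0.63],[0,0.74,0.79,0.11,0,0,-0.63],[0,0.74,0.79,0.11,0,0,-0.63],[0,0.74,0.79,0.11,0,0,-0.63],[0,0.74,0.79,0.11,0,0,-0.63]]

```text
t: 0.9
eef_pos: [0.3609, 0.3632, 0.1992]
ee_rot: [-3.141, -0.0, 0.082]
force: [-0.2, 0.8, -0.6]
width: 0.0879
gripper_force: 0.0
```

```bash
python3 - <<'E'
from h import *
plan([.449,.110,.17],33)
E
```

```text
shift [0.268 1.038 0.117] turn [-0.    -0.    -0.629]
```

Request:
jog_arm:
  steps:
    - [[0,0.27,1.0,0.12,0,0,-0.63],[0,0.27,1.0,0.12,0,0,-0.63],[0,0.27,1.0,0.12,0,0,-0.63],[0,0.27,1.0,0.12,0,0,-0.63],[0,0.27,1.0,0.12,0,0,-0.63],[0,0.27,1.0,0.12,0,0,-0.63],[0,0.27,1.0,0.12,0,0,-0.63],[0,0.27,1.0,0.12,0,0,-0.63]]

```text
t: 1.7
eef_pos: [0.449, 0.1205, 0.169]
ee_rot: [3.142, 0.0, 0.577]
force: [-0.2, 1.2, -0.0]
width: 0.0876
gripper_force: 0.0
```

```bash
python3 - <<'E'
from h import *
import pickle
from station import arm
d=grab('wrist','w1.png'); pickle.dump(d,open('w1.pkl','wb')); s=arm.get_state(); print(s['eef_pos'],s['ee_rot'],ray(d,280,210))
yaw=np.radians(33); o=np.array([.449,.110,0.004])
X=np.array([np.cos(yaw),np.sin(yaw),0]);Y=np.array([-X[1],X[0],0])
im=d['color'][:,:,::-1].copy()
for a,b in((-.07,-.021),(-.07,.021),(.07,.021),(.07,-.021)):
    q=proj(d,o+a*X+b*Y+[0,0,.044]); print(q.round(1)); cv2.circle(im,tuple(int(i) for i in q),3,(0,0,255),-1)
cv2.imwrite('pics/w1o.png',im)
E
```

```text
[0.44893102 0.12095221 0.16907124] [ 3.14158942e+00 -9.51015872e-05  5.78260290e-01] (array([0.51646359, 0.16330224, 0.32762844]), array([-0.2412178 , -0.15728842, -0.95766603]))
[309.2 279.7]
[266.5 279.7]
[264.6 133.1]
[313.9 133.2]
```

View pics/w1o.png

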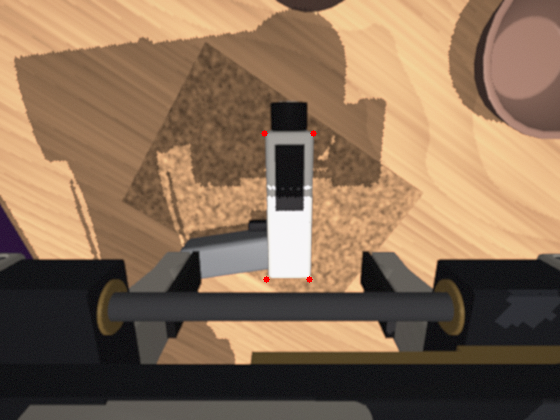

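The overlaid model corners (red) land on the white barrel's top-face corners to within about 2 px, so the estimate holds. Next I descend and grasp.

```bash
python3 - <<'E'
from h import *
plan([.449,.110,.010],33)
E
```

```text
shift [-0.024  0.037  0.636] turn [ 0.    -0.     0.003]
```

Request:
jog_arm:
  steps:
    - [[0,-0.024,0.037,0.1,0,0,0],[0,-0.024,0.037,0.25,0,0,0],[0,-0.024,0.037,0.4,0,0,0],[0,-0.024,0.037,0.5,0,0,0],[0,-0.024,0.037,0.57,0,0,0],[0,-0.024,0.037,0.61,0,0,0],[0,-0.024,0.037,0.635,0,0,0],[0,-0.024,0.037,0.635,0,0,0]]

```text
t: 2.55
eef_pos: [0.4487, 0.1096, 0.0101]
ee_rot: [3.142, 0.0, 0.579]
force: [0.5, 0.6, 1.0]
width: 0.0876
gripper_force: 0.0
```

Request:
jog_arm:
  steps:
    - [[130,0,0,0,0,0,0],[130,0,0,0,0,0,0],[160,0,0,0,0,0,0],[200,0,0,0,0,0,0],[200,0,0,0,0,0,0],[200,0,0,0,0,0,0],[200,0,0,0,0,0,0],[200,0,0,0,0,0,0]]
  newtons: 25

```text
t: 3.35
eef_pos: [0.4487, 0.109, 0.0104]
ee_rot: [-3.142, -0.0, 0.578]
force: [-0.1, -0.3, 2.8]
width: 0.0418
gripper_force: 25.0
```

```bash
python3 - <<'E'
from h import *
from station import arm
s=arm.get_state(); print(s['t'],s['eef_pos'],s['ee_rot'],s['width'],s['gripper_force'],s['force'])
pot=np.array([.648,.214]); g=np.array([.449,.110]); v=pot-g; a=np.degrees(np.arctan2(v[1],v[0])); print(a,np.linalg.norm(v)-.15)
plan([.449,.110,.010+.054],a)
E
```

```text
3.35 [0.44874257 0.10900728 0.01042275] [-3.14158616e+00 -1.28308653e-04  5.77818706e-01] 0.041832028103563894 24.993900954723358 [-0.05795999 -0.33507811  2.82585877]
27.592156311829992 0.0745373020235168
shift [ 0.003 -0.003 -0.214] turn [-0.    -0.     0.123]
```

Request:
jog_arm:
  steps:
    - [[200,0,0,0,0,0,0],[200,0,0,-0.04,0,0,0],[200,0,0,-0.09,0,0,0],[200,0,0,-0.14,0,0,0.03],[200,0,0,-0.18,0,0,0.07],[200,0,0,-0.205,0,0,0.1],[200,0,0,-0.214,0,0,0.123],[200,0,0,-0.214,0,0,0.123]]
  newtons: 40

```text
t: 4.15
eef_pos: [0.4487, 0.1089, 0.064]
ee_rot: [-3.141, -0.0, 0.481]
force: [0.3, -0.4, -2.8]
width: 0.0418
gripper_force: 40.0
```

```bash
python3 - <<'E'
from h import *
from station import arm
s=arm.get_state(); print(s['t'],s['eef_pos'],s['ee_rot'],s['width'],s['gripper_force'],s['force'],s['moment'])
d=grab('scene'); t=grab('top'); w=grab('wrist')
p=s['eef_pos']; yaw=s['ee_rot'][2]; o=np.array([p[0],p[1],.058+.0]); X=np.array([np.cos(yaw),np.sin(yaw),0]);Y=np.array([-X[1],X[0],0])
def ov(e):
    im=e['color'][:,:,::-1].copy()
    for q in [o+X*.095+[0,0,.022],np.array([.648,.214,.16]),np.array([.648,.214,0])]+[o+a*X+b*Y+[0,0,.044] for a in(-.07,.07) for b in(-.021,.021)]:
        cv2.circle(im,tuple(int(round(i)) for i in proj(e,q)),1,(0,255,0),-1)
    return im
a=cv2.resize(ov(d)[110:240,280:460],None,fx=2.2,fy=2.2,interpolation=2); b=cv2.resize(ov(t)[90:280,100:270],None,fx=1.5,fy=1.5,interpolation=2)
c=cv2.resize(ov(w),(500,375))
W=np.zeros((580,800,3),'uint8'); W[:a.shape[0],:a.shape[1]]=a; W[:b.shape[0],420:420+b.shape[1]]=b
c=c[:280]; W[290:570,:500]=c; cv2.imwrite('pics/hold.png',W)
E
```

```text
4.15 [0.44865831 0.1089459  0.0639977 ] [-3.14143820e+00 -3.44973564e-04  4.80651349e-01] 0.041793988595849214 39.99321162700653 [ 0.32938447 -0.43442699 -2.81454307] [-0.0969978  -0.0709212   0.02812439]
```

View pics/hold.png

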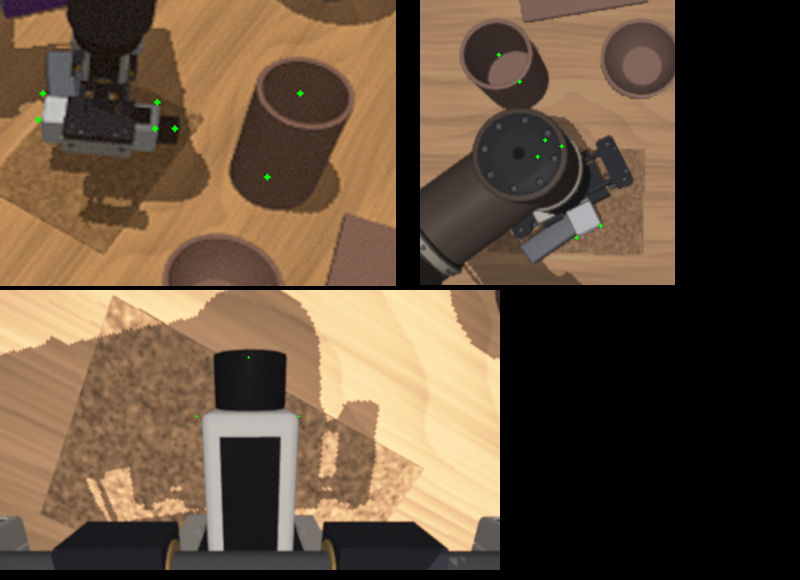

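The thermometer is held level: the predicted lens (scene inset (175,129)) sits on the black snout tip, and both barrel ends match. The pot rim centre is about 2 px off my estimate, so I make a small yaw trim and then hold still.

Request:
jog_arm:
  steps:
    - [[200,0,0,0,0,0,-0.01],[200,0,0,0,0,0,-0.01],[200,0,0,0,0,0,-0.01],[200,0,0,0,0,0,-0.01],[200,0,0,0,0,0,-0.01],[200,0,0,0,0,0,-0.01],[200,0,0,0,0,0,-0.01],[200,0,0,0,0,0,-0.01]]

```text
t: 5.1
eef_pos: [0.4487, 0.109, 0.0638]
ee_rot: [3.142, -0.0, 0.489]
force: [-0.6, -0.1, -2.0]
width: 0.0417
gripper_force: 40.0
```

Request:
jog_arm:
  steps:
    - [[200,0,0,0,0,0,0],[200,0,0,0,0,0,0],[200,0,0,0,0,0,0],[200,0,0,0,0,0,0],[200,0,0,0,0,0,0],[200,0,0,0,0,0,0],[200,0,0,0,0,0,0],[200,0,0,0,0,0,0]]

```text
t: 5.9
eef_pos: [0.4487, 0.1089, 0.0638]
ee_rot: [3.142, -0.0, 0.489]
force: [0.4, -0.2, -2.0]
width: 0.0418
gripper_force: 40.0
```

Request:
jog_arm:
  steps:
    - [[200,0,0,0,0,0,0],[200,0,0,0,0,0,0],[200,0,0,0,0,0,0],[200,0,0,0,0,0,0],[200,0,0,0,0,0,0],[200,0,0,0,0,0,0],[200,0,0,0,0,0,0],[200,0,0,0,0,0,0]]

```text
t: 6.7
eef_pos: [0.4487, 0.1089, 0.0638]
ee_rot: [3.142, 0.0, 0.489]
force: [0.4, -0.3, -1.7]
width: 0.0421
gripper_force: 40.0
```

Request:
jog_arm:
  steps:
    - [[200,0,0,0,0,0,0],[200,0,0,0,0,0,0],[200,0,0,0,0,0,0],[200,0,0,0,0,0,0],[200,0,0,0,0,0,0],[200,0,0,0,0,0,0],[200,0,0,0,0,0,0],[200,0,0,0,0,0,0]]

```text
t: 7.5
eef_pos: [0.4487, 0.1089, 0.0638]
ee_rot: [-3.142, 0.0, 0.489]
force: [-0.2, -0.3, -1.9]
width: 0.0418
gripper_force: 40.0
```

```bash
python3 - <<'E'
from h import *
from station import arm
s=arm.get_state(); print(s['t'],s['eef_pos'],s['ee_rot'],s['width'],s['force'],s['qd'].round(4))
plan([.4487,.109,.0105],33.1)
d=grab('scene'); cv2.imwrite('pics/h2.png',cv2.resize(d['color'][110:230,280:450,::-1],None,fx=4.5,fy=4.5,interpolation=2))
E
```

```text
7.5 [0.44868608 0.10893032 0.06381308] [-3.14159108e+00  9.45158241e-06  4.88990759e-01] 0.04178586934300115 [-0.2155531  -0.28926673 -1.86140308] [ 0.0003  0.      0.0004 -0.0013 -0.0023 -0.0005]
shift [ 0.    -0.     0.213] turn [-0.     0.    -0.113]
```

View pics/h2.png

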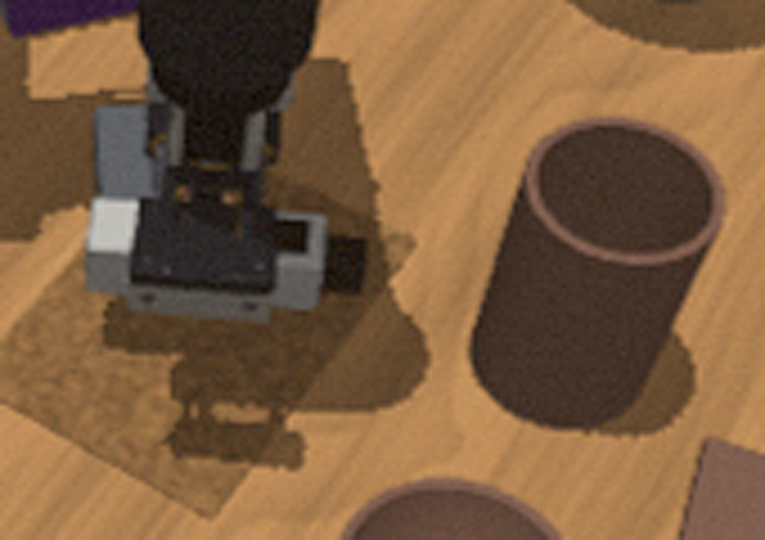

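The scene crop shows the barrel's near side, with its lower edge from (88,290) to (320,307), and the pot rim centre at about (624,191). I'll compare that slope with a level barrel's projection before putting it down.

```bash
python3 - <<'E'
from h import *
import pickle
d=pickle.load(open('d0.pkl','rb'))['scene']
yaw=.489;X=np.array([np.cos(yaw),np.sin(yaw),0]);Y=np.array([-X[1],X[0],0])
for pit in(-3,0,3):
    R=Ro.from_rotvec(Y*np.radians(pit))
    for a,b,z in((-.07,-.021,-.022),(.07,-.021,-.022),(-.07,-.021,.022),(.07,-.021,.022),(.095,0,0)):
        q=np.array([.4487,.1089,.08])+R.apply(a*X+b*Y+[0,0,z]); print(pit,((proj(d,q)-[280,110])*4.5).round(0))
for q in((.648,.214),(.650,.216),(.652,.217)):
    t=np.linspace(0,6.28,90); r=np.array([proj(d,[q[0]+.055*np.cos(x),q[1]+.055*np.sin(x),.16]) for x in t]); print(q,((r.min(0)-[280,110])*4.5).round(),((r.max(0)-[280,110])*4.5).round())
E
```

```text
-3 [ 78. 294.]
-3 [310. 305.]
-3 [ 75. 247.]
-3 [315. 258.]
-3 [356. 257.]
0 [ 76. 290.]
0 [307. 309.]
0 [ 77. 243.]
0 [316. 262.]
0 [355. 262.]
3 [ 75. 286.]
3 [304. 313.]
3 [ 79. 239.]
3 [317. 266.]
3 [353. 267.]
(0.648, 0.214) [512. 117.] [715. 266.]
(0.65, 0.216) [517. 116.] [720. 265.]
(0.652, 0.217) [521. 116.] [724. 265.]
```

It is level and aimed to within about 1° (camera and pot share the same small bias), and it was held still for more than 3 s. Laying it back now.

Request:
jog_arm:
  steps:
    - [[200,0,0,0.03,0,0,-0.03],[200,0,0,0.07,0,0,-0.07],[200,0,0,0.11,0,0,-0.113],[200,0,0,0.15,0,0,-0.113],[200,0,0,0.18,0,0,-0.113],[200,0,0,0.2,0,0,-0.113],[200,0,0,0.208,0,0,-0.113],[200,0,0,0.212,0,0,-0.113]]

```text
t: 8.35
eef_pos: [0.4487, 0.109, 0.0107]
ee_rot: [3.142, 0.0, 0.578]
force: [0.1, 0.2, -1.9]
width: 0.0417
gripper_force: 40.0
```

Request:
jog_arm:
  steps:
    - [[200,0,0,0.001,0,0,0],[200,0,0,0.002,0,0,0],[200,0,0,0.002,0,0,0],[200,0,0,0.002,0,0,0]]

```text
t: 8.75
eef_pos: [0.4488, 0.109, 0.0105]
ee_rot: [-3.142, -0.0, 0.578]
force: [-0.2, -0.3, -1.8]
width: 0.0416
gripper_force: 40.0
```

Request:
jog_arm:
  steps:
    - [[200,0,0,0.001,0,0,0],[200,0,0,0.002,0,0,0],[200,0,0,0.003,0,0,0],[200,0,0,0.003,0,0,0]]

```text
t: 9.15
eef_pos: [0.4488, 0.109, 0.0104]
ee_rot: [3.142, -0.001, 0.578]
force: [-5.0, -0.1, 11.4]
width: 0.0413
gripper_force: 40.0
```

It is in contact with the mat. Releasing now.

Request:
jog_arm:
  steps:
    - [[180,0,0,-0.001,0,0,0],[120,0,0,-0.001,0,0,0],[60,0,0,-0.001,0,0,0],[0,0,0,-0.001,0,0,0],[0,0,0,-0.001,0,0,0],[0,0,0,-0.001,0,0,0],[0,0,0,-0.001,0,0,0],[0,0,0,-0.001,0,0,0]]

```text
t: 9.95
eef_pos: [0.4487, 0.1089, 0.0098]
ee_rot: [3.142, 0.0, 0.578]
force: [-0.0, 0.3, 0.0]
width: 0.0859
gripper_force: 0.0
```

Request:
jog_arm:
  steps:
    - [[0,0,0,-0.05,0,0,0],[0,0,0,-0.15,0,0,0],[0,0,0,-0.3,0,0,0],[0,0,0,-0.45,0,0,0],[0,0,0,-0.6,0,0,0],[0,0,0,-0.7,0,0,0],[0,0,0,-0.7,0,0,0],[0,0,0,-0.7,0,0,0]]

```text
t: 10.75
eef_pos: [0.4486, 0.1091, 0.1851]
ee_rot: [-3.141, -0.001, 0.578]
force: [-0.7, 0.4, -0.3]
width: 0.088
gripper_force: 0.0
```

```bash
python3 - <<'E'
from h import *
d=grab('scene'); w=grab('wrist')
W=np.hstack([cv2.resize(x['color'][:,:,::-1],(400,300)) for x in(d,w)]); cv2.imwrite('pics/end.png',W)
E
```

```text
(no output)
```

View pics/end.png

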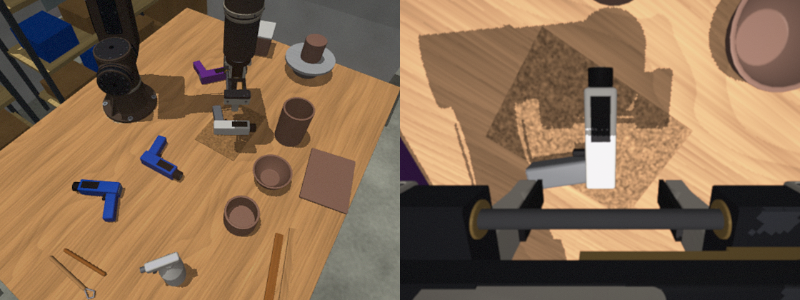

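The thermometer is back on the mat on the same side (wrist inset (600,135)), the gripper is clear, and the pots and spray bottle haven't moved.

```bash
python3 -c "
from station import arm
print(arm.job_done())"
```

```text
the job is handed in; nothing more can be done
None
```

The job is handed in at about 11 s: the thermometer was held level about 7.5 cm from the tall pot's wall for over 3 s, aimed at its middle to within about 1°, then laid back on the mat on the same side and released, with the pots and spray bottle where they stood.

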